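# Snap the missing foot onto the upturned base plate

## Task

Three of the four studs on the upturned steel base plate already wear a foot. Pick up the spare foot from the worktop and press it upright onto the bare stud: push past the click and on until the foot sits fully home with its rubber washer squeezed flat. Finish while the gripper is still holding it pressed down like that: do not let go or back away. Leave the other things alone.

Things in the scene. Friction and masses are not known exactly. Their poses are not given: they have to be found in the camera images.
- spare_foot_center (a point): the spare foot: plain grey plastic cylinder, 38 mm wide, 42 mm high (top edge bevelled over the last 6 mm), 50 g, standing mouth down on the worktop, the right way up for fitting. This point is on its axis, 21 mm above its lower rim; z points to its closed top. Bore open below: 20.6 mm wide for the first 5 mm (snap lip), then 25 mm, 26 mm deep in all.
- stud_seat (a point): foot of the bare stud: point on its axis at the top of the rigid boss (40 mm wide) where the foot finally rests, 14 mm above the worktop; z up. With the foot fully home its centre point is 21 mm above this point. The steel stud is 18 mm wide and 24 mm high, tapering to 12 mm over its last 7 mm.
- stud_tip (a point): top of the bare stud, on its axis. Four spring balls stick out 3 mm from the stud's sides, 11.5 mm below this point. Pressed down, the foot's lip meets the balls about 16 mm above home and needs about 8 N to pass them; the force drops (the click) some 12 mm above home, the balls then pull the foot down to about 4 mm, and it must be pressed on.
- washer (a joint): black rubber washer on a spring round the bare stud, 34 mm wide, standing 3 mm above the boss; the value is how far it is pressed down: 0 free, 0.003 m flat (foot home). It pushes back with 2 N rising to 8 N, so a snapped-on foot that is not pressed rises 3 mm again.
- base_plate: the upturned steel base plate, fixed, 190 x 190 x 10 mm, origin at the centre of its underside on the worktop. Studs stand 55 mm from the centre in both its x and y (110 mm apart); the bare one is at (+55, +55) mm in its frame, the other three wear feet like the spare one, their tops 56 mm above the worktop. Its yaw can be anything.
- cutter: bystander: small round steel pastry cutter, open ring, 46 mm wide, 30 mm high; origin under its centre
- jar: bystander: glass spice jar with a screw cap, 44 mm wide, 107 mm high; origin under its centre
- bowl: bystander: steel bowl, 100 mm wide, 42 mm high; origin under its centre
- brush: bystander: pastry brush lying flat, 40 x 198 x 12 mm; origin under its centre

How it is judged:
By the outcome, as a careful person would: the job done as asked, in the order asked, and still so for the second after the job is handed in, while the arm keeps its last pose, push and grip.
It also fails if it takes over 45 s, if anything falls off the work surface, if the arm or the gripper's body presses on something with over 40 N, if the wrist force passes 120 N, or if a joint passes its speed limit or range.

## Robot

A 7-joint arm with a two-finger parallel gripper is mounted at the origin on a cart in front of the work surface, level with it; the furniture and walls round the work are solid. World frame = base frame: x ahead of the robot, y to its left, z up, the work surface at z = 0. Lengths are in m, angles in rad, forces in N, time in s.
With the tool pointing down it reaches from about 0.425 to 0.825 m from the base axis. Payload 3.6 kg.
Tool frame: the origin (TCP) lies between the finger pads; the fingertips stand nose_length ahead of it and the grasp point (between the pads) lies 2 mm behind it (nose_length is the distance from the TCP to the fingertips, in m); z points along the fingers, y is the line along which they close (so a half turn about z gives the same grasp; the last joint's range is limited). The gripper opens to 85 mm and grips with 20 to 120 N. Pads are 22 mm wide; open, the fingers measure 114 mm over their backs; the gripper's body (76 mm by 85 mm) begins 54 mm behind the grasp point. The pads swing forward as they close: fully open they stand 13 mm farther back than shut.
Start: joints at [1.198, 0.615, -0.013, 1.423, 0.008, 1.103, -0.04], TCP at [0.221, -0.611, 0.248] pointing down, gripper open.
Joint ranges: [-3.12, 3.12], [-0.3, 2.06], [-1.34, 1.32], [0.26, 2.42], [-1.36, 4.5], [0.01, 1.98], [-2.84, 2.84]. Speed limits (rad/s): [2.79, 2.79, 3.14, 3.14, 3.14, 3.14, 3.14].

## Interface

Orientations are given as a 3x3 rotation matrix whose columns are the frame's x, y, z axes.
In Python, from plant import * gives the robot as it stands. The module is installed in compiled form; this text tells all that it offers.
- The arm moves only by the tool carry_out, never from a script. Its argument "moves" is a list of rows, each an object with "travel": the shift along the tool's x, y, z in units of 0.4 m (1.0 is 0.4 m), a list of three; "angular": the turn, a rotation vector about the tool's x, y, z in units of 180 degrees (1.0 is 180 degrees), a list of three. In form: [{"travel": [x, y, z], "angular": [wx, wy, wz]}, ...]. A call has 1 to 5 rows; each row is the pose to reach, as a shift and turn from the pose commanded when the call began, along the tool's axes at that moment, turning the shorter way round; what a row does not reach only later rows make up. A row lasts 1/12 s, in which the tool goes at most 41.7 mm and 7.16 degrees, less where a joint would pass 70% of its speed; a pose out of reach is approached as far as the arm can. A call with a number of a shift or a turn outside -1 to 1 is refused whole. A call with a gripper value outside its range is refused whole. "claw" is the closure, from 0 (fully open) to 1 (shut), set as the call begins (left out, the last holds). The fingers move at their own pace and stop on an object; the grip force is fixed at half the most. Time passes only in rows, so rows that repeat a pose let the fingers close. It gives the time, the measured TCP pose, the force, the opening and the grip force at its end, in the units of the state.
- state(): the state, without advancing time (a new reading comes with each control period).
- get_image(name): name is "scene" or "top" or "wrist"; returns a dict with "frame" (384x512x3 uint8, red, green, blue), "vertical_fov" (degrees; the focal length in pixels is half the picture's height over the tangent of half this angle, whatever the lens; pixels are square), "cx", "cy" (the principal point, pixels), "R" (3x3) and "t" (3): a world point X has camera coordinates R X + t. Camera axes: x right, y down, z forward; pixel columns grow to the right and rows downward; lengths in m; the calibration is good to about 2 mm. A picture is of the moment at which its call begins. There is no depth.
- sign_off(): hands the job in; it is judged then, once.
Trained networks look in a picture, given as the dict that the camera call returned (one of the last four; its "shot" number tells which), for a name from the list of things; names that differ only in an ending like _2 or _b are one class to them, and where a whole thing is asked for, a point or a joint stands for the part that bears it (a point fixed in the world has none). Each returns a list of dicts, best first, with "score" (0 to 1); they miss things now and then, are a little off and sometimes report something else, mostly with a low value. They report only what shows in the picture. A call takes as long as a camera call.
- search_frame(name, picture): "point" ([column, row] in pixels, amid what is visible of it).
The state is a dict: "time_s": time; "q": joint angles; "dq": joint speeds; "joint_efforts": joint torques, N m; "eef_pos": TCP position; "tool_rot": TCP orientation; "wrist_force": force on the tool from outside, world axes, zero at the start; "torque": the same for the moment, N m; "grip_width": opening from 0.0 (shut) to 1.0 (fully open); "grasp_force": force on a finger pad.
Only numpy, scipy, OpenCV 4.12 (cv2) and the standard library are available. Lean on these libraries where they do the work, as an engineer would, in place of code of your own. Each camera call takes 0.05 s, during which the arm holds its last target. There are 200 camera calls.

## Working session

There is one attempt and no reset: what is moved stays moved. The work goes in short steps, Python scripts to look and compute and a tool call to move; the robot and the scene stay as the last step left them, time stands still between calls to the robot, and variables do not carry over. Pictures are saved under pics/ and viewed, at most 10 in all, crops included, and the job is handed in when it is done.

Besides the shell and the picture viewer there is one more tool, called after "Call:" by a JSON object that holds its "method" and its "body", one argument or row to a line. carry_out: Moves the arm, as the interface text tells. Its arguments: {"type":"object","properties":{"moves":{"type":"array","items":{"type":"object","properties":{"travel":{"type":"array","items":{"type":"number"}},"angular":{"type":"array","items":{"type":"number"}}}}},"claw":{"type":"number"}},"required":["moves"]}

```bash
mkdir -p pics; ls; cat > h.py <<'E'
from plant import *
import numpy as np, cv2
def K(p):
    f=p["frame"].shape[0]/2/np.tan(np.radians(p["vertical_fov"])/2); return f
def ray(p,uv,z):
    R=np.array(p["R"]);t=np.array(p["t"]);f=K(p)
    d=R.T@np.array([(uv[0]-p["cx"])/f,(uv[1]-p["cy"])/f,1]);c=-R.T@t
    return c+d*(z-c[2])/d[2]
def proj(p,X):
    c=np.array(p["R"])@np.array(X)+np.array(p["t"]);return [c[0]/c[2]*K(p)+p["cx"],c[1]/c[2]*K(p)+p["cy"]]
def save(p,n): cv2.imwrite("pics/"+n,cv2.cvtColor(np.array(p["frame"]),cv2.COLOR_RGB2BGR))
E
python3 - <<'E'
from h import *
s=state();print(s["time_s"],s["eef_pos"],np.round(s["tool_rot"],3).tolist(),s["wrist_force"],s["grip_width"], [k for k in s])
try: print(nose_length)
except Exception as e: print(e)
P={}
for n in("scene","top"):
    p=get_image(n);P[n]=p;print(n,np.round(-np.array(p["R"]).T@p["t"],3))
    for k,z in dict(spare_foot_center=.021,stud_seat=.014,stud_tip=.038,washer=.017,base_plate=.01,cutter=.015,jar=.05,bowl=.02,brush=.006).items():
        for d in search_frame(k,p)[:4]: print(n,k,round(d["score"],2),np.round(d["point"],1),np.round(ray(p,d["point"],z)[:2],3))
im=np.vstack([P["scene"]["frame"],P["top"]["frame"]])
cv2.imwrite("pics/a.png",cv2.resize(np.hstack([P["scene"]["frame"],P["top"]["frame"]])[:,:,::-1],(800,300),interpolation=cv2.INTER_AREA))
save(P["top"],"top.png")
E
```

```text
pics
0.0 [ 0.2206731  -0.61061532  0.24710328] [[0.94, 0.34, -0.001], [0.34, -0.94, 0.002], [-0.0, -0.003, -1.0]] [-0.60238649 -1.09091654  0.17234956] 1.001142255681208 ['time_s', 'q', 'dq', 'joint_efforts', 'eef_pos', 'tool_rot', 'wrist_force', 'torque', 'grasp_force', 'grip_width']
0.017
scene [-0.428 -0.854  0.649]
scene spare_foot_center 0.79 [334.9 247.9] [ 0.466 -0.327]
scene stud_seat 0.92 [244.2 192.5] [0.576 0.088]
scene stud_tip 0.83 [244.2 193.9] [0.53  0.046]
scene stud_tip 0.74 [328.6 269.1] [ 0.354 -0.38 ]
scene base_plate 0.97 [243.  192.5] [0.579 0.097]
scene cutter 0.5 [247.  239.9] [ 0.358 -0.123]
scene jar 0.88 [335.5 195.1] [ 0.683 -0.188]
scene brush 0.6 [148.8 185.9] [0.417 0.387]
scene brush 0.4 [326.1 271.7] [ 0.382 -0.357]
top [0.31  0.014 1.152]
top spare_foot_center 0.64 [362.8 227. ] [ 0.465 -0.314]
top stud_seat 0.94 [232.  189.9] [0.564 0.086]
top stud_tip 0.84 [231.9 190.2] [0.557 0.085]
top base_plate 0.87 [235.4 189.4] [0.566 0.076]
top jar 0.82 [319.4 146.7] [ 0.703 -0.177]
top bowl 0.92 [386.5 267.6] [ 0.348 -0.382]
top brush 0.88 [130.4 239. ] [0.4   0.385]
```

View pics/top.png

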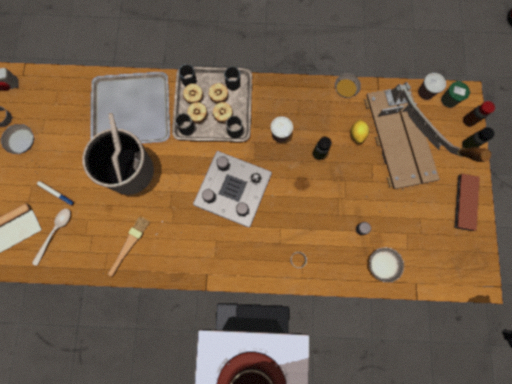

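View pics/a.png

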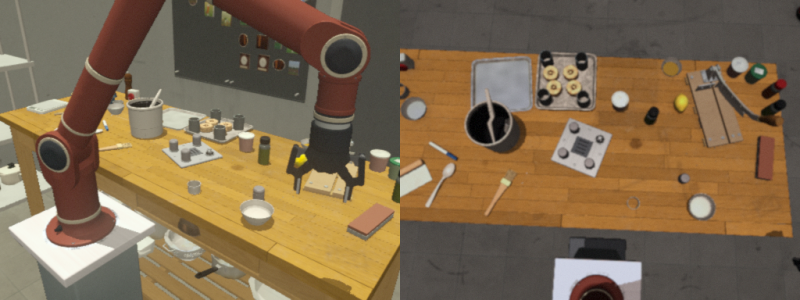

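The top view shows the plate at (233,189), the spare foot at (363,228) and the bowl at (385,265). I'll crop the plate to identify the bare stud while I start moving towards the foot.

```bash
python3 - <<'E'
from h import *
p=get_image("top");q=get_image("scene")
a=cv2.resize(p["frame"][145:230,185:280],(0,0),fx=4.2,fy=4.2,interpolation=cv2.INTER_CUBIC)
b=cv2.resize(q["frame"][145:230,195:290],(0,0),fx=4.2,fy=4.2,interpolation=cv2.INTER_CUBIC)
cv2.imwrite("pics/b.png",np.hstack([a,b])[:,:,::-1])
for uv in [(223,162),(257,177),(208,196),(242,208)]: print(uv,np.round(ray(p,uv,.05)[:2],3))
s=state();R=np.array(s["tool_rot"]);print((R.T@(np.array([.465,-.32,.2])-s["eef_pos"])/.4).round(3))
E
```

```text
(223, 162) [0.641 0.116]
(257, 177) [0.599 0.011]
(208, 196) [0.534 0.154]
(242, 208) [0.502 0.051]
[ 0.821 -0.477  0.121]
```

View pics/b.png

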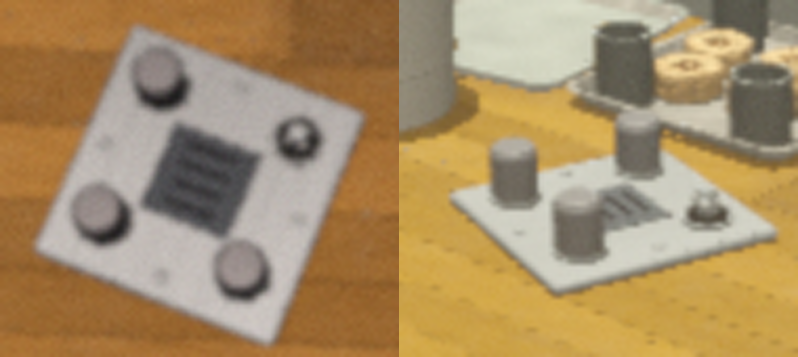

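The bare stud with its washer is the upper-right one in the top view, at about pixel (255.7,177.6). The scene crop agrees: its right-hand stud shows a bare tip. The other three wear feet.

Call:
{"method": "carry_out", "body": {
  "moves": [
    {"travel":[0.82,-0.477,0.1]},
    {"travel":[0.82,-0.477,0.1]},
    {"travel":[0.82,-0.477,0.1]},
    {"travel":[0.82,-0.477,0.1]},
    {"travel":[0.82,-0.477,0.1]}
  ],
  "claw": 0
}}

```text
schema error: expected keys travel, angular
```

```bash
python3 - <<'E'
from h import *
s=state();R=np.array(s["tool_rot"]);print(s["eef_pos"],(R.T@(np.array([.465,-.32,.2])-s["eef_pos"])/.4).round(3))
E
```

```text
[ 0.22094329 -0.61125867  0.24830525] [ 0.821 -0.477  0.121]
```

Call:
{"method": "carry_out", "body": {
  "moves": [
    {"travel":[0.82,-0.477,0.1],"angular":[0,0,0]},
    {"travel":[0.82,-0.477,0.1],"angular":[0,0,0]},
    {"travel":[0.82,-0.477,0.1],"angular":[0,0,0]},
    {"travel":[0.82,-0.477,0.1],"angular":[0,0,0]},
    {"travel":[0.82,-0.477,0.1],"angular":[0,0,0]}
  ],
  "claw": 0
}}

```text
time_s: 1.52
eef_pos: [0.355, -0.451, 0.2265]
tool_rot: [[0.941, 0.34, 0.001], [0.34, -0.941, -0.0], [0.0, 0.001, -1.0]]
wrist_force: [1.6, 0.1, 0.3]
grip_width: 1.004
grasp_force: 0.0
```

```bash
python3 - <<'E'
from h import *
s=state();R=np.array(s["tool_rot"]);print(s["eef_pos"],(R.T@(np.array([.465,-.32,.2])-s["eef_pos"])/.4).round(3))
E
```

```text
[ 0.35495857 -0.4509574   0.22653667] [ 0.37  -0.215  0.066]
```

Call:
{"method": "carry_out", "body": {
  "moves": [
    {"travel":[0.37,-0.215,0.05],"angular":[0,0,0]},
    {"travel":[0.37,-0.215,0.05],"angular":[0,0,0]},
    {"travel":[0.37,-0.215,0.05],"angular":[0,0,0]},
    {"travel":[0.37,-0.215,0.05],"angular":[0,0,0]},
    {"travel":[0.37,-0.215,0.05],"angular":[0,0,0]}
  ]
}}

```text
time_s: 1.93
eef_pos: [0.4705, -0.3115, 0.2059]
tool_rot: [[0.935, 0.353, 0.004], [0.353, -0.935, 0.007], [0.006, -0.005, -1.0]]
wrist_force: [1.6, 1.4, -0.9]
grip_width: 0.999
grasp_force: 0.0
```

```bash
python3 - <<'E'
from h import *
s=state();R=np.array(s["tool_rot"]);print(s["eef_pos"],s["wrist_force"])
p=get_image("wrist");save(p,"w1.png");print(np.round(-np.array(p["R"]).T@p["t"],3),p["vertical_fov"],np.round(p["R"],2).tolist())
for d in search_frame("spare_foot_center",p)[:3]: print(d["score"],d["point"],ray(p,d["point"],.03))
for X in [(.465,-.32,.0),(.465,-.32,.042)]: print(proj(p,X))
E
```

```text
[ 0.47046706 -0.31149565  0.20592259] [ 1.5532721   1.38484853 -0.88015382]
[ 0.533 -0.288  0.331] 60.31383125746183 [[0.35, -0.93, -0.0], [-0.9, -0.34, 0.26], [-0.25, -0.09, -0.96]]
0.85 [263.7, 183.9] [ 0.46372128 -0.31556762  0.03      ]
0.24 [283.0, 297.1] [ 0.35800551 -0.37732565  0.03      ]
[np.float64(268.09874296067795), np.float64(177.21056539964863)]
[np.float64(268.814800512516), np.float64(187.51308319290405)]
```

View pics/w1.png

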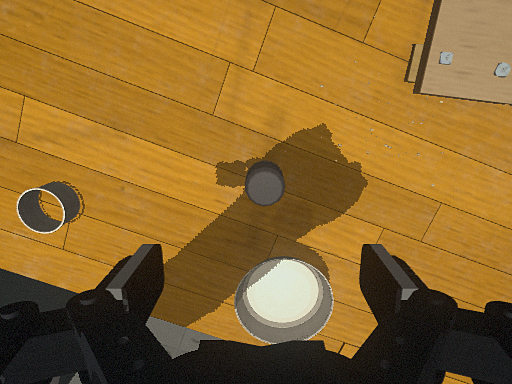

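The wrist view shows the foot at about (265,184), clear of the bowl (283,298) and the cutter (48,210). I'll move down over it.

```bash
python3 - <<'E'
from h import *
s=state();R=np.array(s["tool_rot"]);print((R.T@(np.array([.464,-.316,.1])-s["eef_pos"])/.4).round(4))
E
```

```text
[-0.0036 -0.0062  0.2658]
```

Call:
{"method": "carry_out", "body": {
  "moves": [
    {"travel":[0,-0.005,0.25],"angular":[0,0,0]},
    {"travel":[0,-0.005,0.25],"angular":[0,0,0]},
    {"travel":[0,-0.005,0.25],"angular":[0,0,0]},
    {"travel":[0,-0.005,0.25],"angular":[0,0,0]},
    {"travel":[0,-0.005,0.25],"angular":[0,0,0]}
  ]
}}

```text
time_s: 2.45
eef_pos: [0.4619, -0.3213, 0.1062]
tool_rot: [[0.941, 0.337, -0.002], [0.337, -0.941, -0.001], [-0.002, -0.0, -1.0]]
wrist_force: [0.4, 0.0, 0.5]
grip_width: 0.998
grasp_force: 0.0
```

```bash
python3 - <<'E'
from h import *
p=get_image("wrist");s=state();R=np.array(s["tool_rot"]);print(s["eef_pos"],R.round(3).tolist())
save(p,"w2.png")
for d in search_frame("spare_foot_center",p)[:3]: print(d["score"],d["point"],ray(p,d["point"],.021),ray(p,d["point"],.04))
for z in(0.,.021,.042): print(proj(p,(.464,-.316,z)))
X=ray(p,search_frame("spare_foot_center",p)[0]["point"],.035);X[2]=.022
print((R.T@(X-s["eef_pos"])/.4).round(4))
E
```

```text
[ 0.46305939 -0.32155911  0.10754319] [[0.941, 0.338, 0.001], [0.338, -0.941, -0.002], [0.0, 0.002, -1.0]]
0.7 [254.0, 199.3] [ 0.46355761 -0.31549883  0.021     ] [ 0.46920317 -0.3139215   0.04      ]
[np.float64(255.45027698090485), np.float64(190.4679579165078)]
[np.float64(254.93213600356862), np.float64(198.94528655837527)]
[np.float64(254.30902406147337), np.float64(209.14005003948446)]
[ 0.017  -0.0136  0.2138]
```

View pics/w2.png

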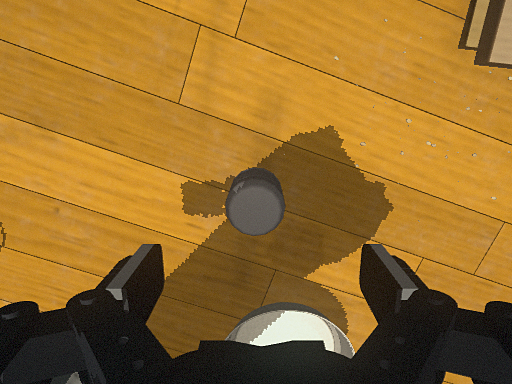

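The foot is at about (255,205), which matches (0.464,-0.316). I'll descend and grip.

Call:
{"method": "carry_out", "body": {
  "moves": [
    {"travel":[0.007,-0.012,0.0],"angular":[0,0,0]},
    {"travel":[0.007,-0.012,0.1],"angular":[0,0,0]},
    {"travel":[0.007,-0.012,0.16],"angular":[0,0,0]},
    {"travel":[0.007,-0.012,0.212],"angular":[0,0,0]},
    {"travel":[0.007,-0.012,0.212],"angular":[0,0,0]}
  ]
}}

```text
time_s: 3.02
eef_pos: [0.4626, -0.3123, 0.0192]
tool_rot: [[0.94, 0.34, -0.005], [0.34, -0.94, 0.003], [-0.003, -0.005, -1.0]]
wrist_force: [-0.1, 1.3, 0.1]
grip_width: 1.001
grasp_force: 0.0
```

Call:
{"method": "carry_out", "body": {
  "moves": [
    {"travel":[0,0,0],"angular":[0,0,0]},
    {"travel":[0,0,0],"angular":[0,0,0]},
    {"travel":[0,0,0],"angular":[0,0,0]},
    {"travel":[0,0,0],"angular":[0,0,0]},
    {"travel":[0,0,0],"angular":[0,0,0]}
  ],
  "claw": 1
}}

```text
time_s: 3.43
eef_pos: [0.4654, -0.3146, 0.0238]
tool_rot: [[0.94, 0.34, 0.003], [0.34, -0.94, -0.002], [0.002, 0.003, -1.0]]
wrist_force: [-0.6, 0.6, 5.5]
grip_width: 0.429
grasp_force: 59.4
```

Call:
{"method": "carry_out", "body": {
  "moves": [
    {"travel":[0,0,0],"angular":[0,0,0]},
    {"travel":[0,0,0],"angular":[0,0,0]},
    {"travel":[0,0,0],"angular":[0,0,0]},
    {"travel":[0,0,0],"angular":[0,0,0]},
    {"travel":[0,0,0],"angular":[0,0,0]}
  ]
}}

```text
time_s: 3.85
eef_pos: [0.4654, -0.3146, 0.0238]
tool_rot: [[0.94, 0.34, 0.003], [0.34, -0.94, -0.002], [0.002, 0.003, -1.0]]
wrist_force: [-1.3, 0.2, 5.7]
grip_width: 0.434
grasp_force: 59.4
```

Call:
{"method": "carry_out", "body": {
  "moves": [
    {"travel":[0,0,-0.08],"angular":[0,0,0]},
    {"travel":[0,0,-0.18],"angular":[0,0,0]},
    {"travel":[0,0,-0.28],"angular":[0,0,0]},
    {"travel":[0,0,-0.32],"angular":[0,0,0]},
    {"travel":[0,0,-0.32],"angular":[0,0,0]}
  ]
}}

```text
time_s: 4.27
eef_pos: [0.467, -0.3157, 0.1556]
tool_rot: [[0.94, 0.34, 0.01], [0.34, -0.94, -0.006], [0.007, 0.009, -1.0]]
wrist_force: [0.3, 0.5, -1.0]
grip_width: 0.43
grasp_force: 60.3
```

```bash
python3 - <<'E'
from h import *
p=get_image("top");s=state();R=np.array(s["tool_rot"]);print(s["eef_pos"],s["wrist_force"],s["grip_width"])
X=ray(p,(255.7,177.6),.03);print(X)
# circles of the 3 capped feet (tops z=.053) -> plate
f=[ray(p,(185+a/4.2,145+b/4.2),.053)[:2] for a,b in((160,76),(100,210),(241,268))]
print(np.round(f,4),"4th:",f[0]+f[2]-f[1])
X[2]=s["eef_pos"][2];print((R.T@(X-s["eef_pos"])/.4).round(3))
E
```

```text
[ 0.46555722 -0.31479016  0.15285954] [ 0.05854586 -0.30404884 -0.49256406] 0.42780932501116925
[0.60183288 0.01434189 0.03      ]
[[0.6369 0.115 ]
 [0.5363 0.1516]
 [0.499  0.0497]] 4th: [0.59963891 0.01316163]
[ 0.6   -0.658 -0.001]
```

Call:
{"method": "carry_out", "body": {
  "moves": [
    {"travel":[0.42,-0.658,0],"angular":[0,0,0]},
    {"travel":[0.42,-0.658,0],"angular":[0,0,0]},
    {"travel":[0.42,-0.658,0],"angular":[0,0,0]},
    {"travel":[0.42,-0.658,0],"angular":[0,0,0]},
    {"travel":[0.42,-0.658,0],"angular":[0,0,0]}
  ]
}}

```text
time_s: 4.73
eef_pos: [0.5089, -0.1086, 0.1484]
tool_rot: [[0.941, 0.339, -0.003], [0.339, -0.941, 0.001], [-0.003, -0.002, -1.0]]
wrist_force: [0.8, -0.6, -0.8]
grip_width: 0.43
grasp_force: 60.3
```

```bash
python3 - <<'E'
from h import *
s=state();R=np.array(s["tool_rot"]);print(s["eef_pos"],(R.T@(np.array([.600,.014,.15])-s["eef_pos"])/.4).round(3))
E
```

```text
[ 0.50887023 -0.10862426  0.14837347] [ 0.318 -0.211 -0.005]
```

Call:
{"method": "carry_out", "body": {
  "moves": [
    {"travel":[0.12,-0.21,0],"angular":[0,0,0]},
    {"travel":[0.12,-0.21,0],"angular":[0,0,0]},
    {"travel":[0.12,-0.21,0],"angular":[0,0,0]},
    {"travel":[0.12,-0.21,0],"angular":[0,0,0]},
    {"travel":[0.12,-0.21,0],"angular":[0,0,0]}
  ]
}}

```text
time_s: 5.15
eef_pos: [0.5255, -0.0144, 0.1485]
tool_rot: [[0.94, 0.343, -0.003], [0.343, -0.94, -0.0], [-0.003, -0.001, -1.0]]
wrist_force: [-0.1, -0.8, -0.3]
grip_width: 0.428
grasp_force: 60.3
```

```bash
python3 - <<'E'
from h import *
p=get_image("wrist");s=state();R=np.array(s["tool_rot"]);print(s["eef_pos"],R.round(3).tolist());save(p,"w3.png")
for k,z in dict(stud_tip=.038,stud_seat=.014,washer=.017).items():
  for d in search_frame(k,p)[:3]: print(k,d["score"],d["point"],ray(p,d["point"],z))
for z in(.014,.017,.038): print(proj(p,(.600,.014,z)))
g=np.array(s["eef_pos"])-.002*R[:,2]
print("foot top,bot",proj(p,g-R[:,2]*.018),proj(p,g+R[:,2]*.024))
E
```

```text
[ 0.5254823  -0.01632484  0.14864885] [[0.941, 0.339, -0.003], [0.339, -0.941, -0.001], [-0.003, 0.0, -1.0]]
stud_tip 0.63 [166.3, 89.3] [0.57271916 0.07185261 0.038     ]
stud_seat 0.93 [170.1, 92.3] [0.56989016 0.07497963 0.014     ]
washer 0.66 [272.7, 81.3] [0.60360756 0.00537581 0.017     ]
[np.float64(260.0381681585415), np.float64(82.0884006909069)]
[np.float64(260.0226545607885), np.float64(81.90093773199659)]
[np.float64(259.90283024220514), np.float64(80.45300658999682)]
foot top,bot [np.float64(266.48964637884376), np.float64(296.1975354290539)] [np.float64(265.20394964077724), np.float64(246.3218803231136)]
```

View pics/w3.png

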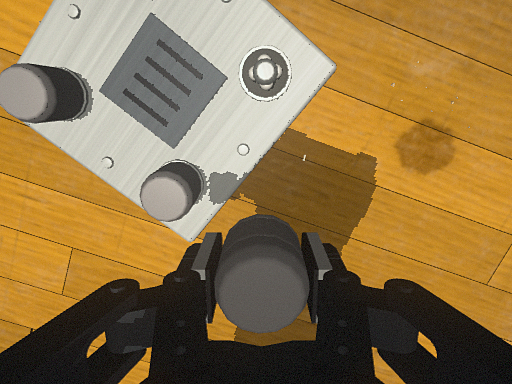

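The wrist view shows the bare stud (tip about (265,70), boss about (265,73)) and the held foot spanning columns 215–309. I'll measure both outlines together so that the calibration bias cancels.

```bash
python3 - <<'E'
from h import *
im=cv2.imread("pics/w3.png");a=cv2.resize(im[35:110,228:303],(400,400),interpolation=cv2.INTER_CUBIC);b=cv2.resize(im[205:340,195:330],(400,400),interpolation=cv2.INTER_CUBIC)
cv2.imwrite("pics/c.png",np.hstack([a,b]))
p=get_image("wrist");s=state();R=np.array(s["tool_rot"]);T=np.array(s["eef_pos"]);print(T)
th=np.linspace(0,2*np.pi,400)
def circ(c,r): return np.array([proj(p,c+r*(np.cos(t)*R[:,0]+np.sin(t)*R[:,1])) for t in th])
for n,dz,r in(("bottom",.0238,.019),("shoulder",.0238-.036,.019),("top",.0238-.042,.013)):
    q=circ(T+R[:,2]*dz,r);print(n,q.min(0).round(1),q.max(0).round(1))
for z,r in((.014,.02),(.017,.017),(.038,.006)):
    q=circ(np.array([.6,.014,z]),r);print(z,q.min(0).round(1),q.max(0).round(1))
E
```

```text
[ 0.52609565 -0.01740119  0.14943301]
bottom [222.1 205.9] [299.9 277.6]
shoulder [211.5 236.5] [310.6 324.6]
top [225.5 258.9] [296.5 321.5]
0.014 [228.   52.6] [281.5 109. ]
0.017 [231.7  56.5] [277.7 105. ]
0.038 [245.3  70.3] [263.   88.9]
```

View pics/c.png

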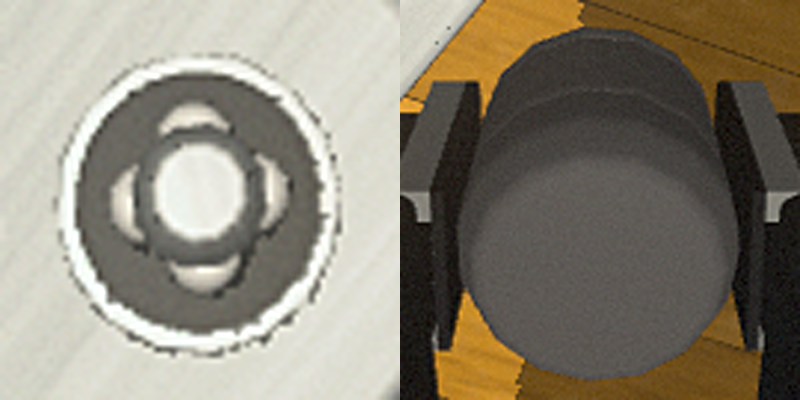

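The boss is centred at (265.5,73.4) and the tip at (265.4,71.2). The foot's shoulder is at columns 214.6–309, and its lower rim reaches up to row 214. The rows don't match the calibration, so I'll lower the foot until its rim is near tip height. Then I can measure the offset at the same depth.

Call:
{"method": "carry_out", "body": {
  "moves": [
    {"travel":[0,0,0.07],"angular":[0,0,0]},
    {"travel":[0,0,0.14],"angular":[0,0,0]},
    {"travel":[0,0,0.2],"angular":[0,0,0]},
    {"travel":[0,0,0.2],"angular":[0,0,0]},
    {"travel":[0,0,0.2],"angular":[0,0,0]}
  ]
}}

```text
time_s: 5.82
eef_pos: [0.5257, -0.0164, 0.069]
tool_rot: [[0.941, 0.338, -0.003], [0.338, -0.941, -0.0], [-0.003, -0.001, -1.0]]
wrist_force: [0.5, -1.2, -0.4]
grip_width: 0.424
grasp_force: 60.3
```

```bash
python3 - <<'E'
from h import *
p=get_image("wrist");s=state();R=np.array(s["tool_rot"]);T=np.array(s["eef_pos"]);print(T,R.round(3).tolist());save(p,"w4.png")
th=np.linspace(0,2*np.pi,400)
def circ(c,r): return np.array([proj(p,c+r*(np.cos(t)*R[:,0]+np.sin(t)*R[:,1])) for t in th])
for n,dz,r in(("bottom",.0238,.019),("shoulder",.0238-.036,.019)):
    q=circ(T+R[:,2]*dz,r);print(n,q.min(0).round(1),q.max(0).round(1))
for z,r in((.014,.02),(.038,.006)):
    q=circ(np.array([.607,.0125,z]),r);print(z,q.min(0).round(1),q.max(0).round(1))
E
```

```text
[ 0.52691618 -0.01615229  0.07022484] [[0.941, 0.339, 0.0], [0.339, -0.941, -0.0], [0.0, 0.0, -1.0]]
bottom [222.7 204.6] [301.1 276.9]
shoulder [212.  235.3] [312.1 324.3]
0.014 [223.   17.9] [301.7 102.1]
0.038 [248.9  40.7] [276.2  70.1]
```

View pics/w4.png

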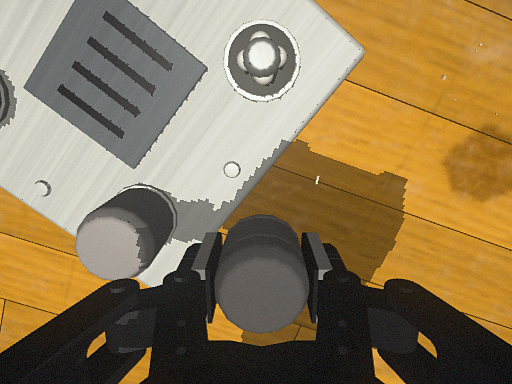

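The boss is at (261.5,61) and the held foot's rim reaches up to row 214. That leaves about 89 mm along tool x and nothing along y. I'll close to about 34 mm, where scale errors hardly matter, and look again.

Call:
{"method": "carry_out", "body": {
  "moves": [
    {"travel":[0.06,0,-0.008],"angular":[0,0,0]},
    {"travel":[0.12,0,-0.008],"angular":[0,0,0]},
    {"travel":[0.137,0,-0.008],"angular":[0,0,0]},
    {"travel":[0.137,0,-0.008],"angular":[0,0,0]},
    {"travel":[0.137,0,-0.008],"angular":[0,0,0]}
  ]
}}

```text
time_s: 6.28
eef_pos: [0.578, 0.003, 0.074]
tool_rot: [[0.941, 0.34, 0.001], [0.34, -0.941, -0.0], [0.001, 0.0, -1.0]]
wrist_force: [-0.5, 0.8, -1.2]
grip_width: 0.424
grasp_force: 60.3
```

```bash
python3 - <<'E'
from h import *
p=get_image("wrist");s=state();R=np.array(s["tool_rot"]);T=np.array(s["eef_pos"]);print(T,s["wrist_force"])
im=p["frame"][120:345,160:380];cv2.imwrite("pics/w5.png",cv2.resize(im,(586,600),interpolation=cv2.INTER_CUBIC)[:,:,::-1]);save(p,"w5full.png")
th=np.linspace(0,2*np.pi,400)
def circ(c,r): return np.array([proj(p,c+r*(np.cos(t)*R[:,0]+np.sin(t)*R[:,1])) for t in th])
for n,dz,r in(("bottom",.0238,.019),("shoulder",.0238-.036,.019)):
    q=circ(T+R[:,2]*dz,r);print(n,q.min(0).round(1),q.max(0).round(1))
for z,r in((.014,.02),(.017,.017),(.038,.006)):
    q=circ(np.array([.6064,.0127,z]),r);print(z,q.min(0).round(1),q.max(0).round(1))
print(R.T@(np.array([.6064,.0127,.038])-T))
E
```

```text
[0.57714604 0.00254446 0.07362276] [-0.60888162 -0.66799404 -1.18651845]
bottom [222.8 208. ] [300.3 279.2]
shoulder [212.4 238.7] [310.9 326.2]
0.014 [227.1 132.6] [297.3 201.6]
0.017 [231.9 138.7] [292.5 198.2]
0.038 [250.4 165.9] [274.4 189.3]
[0.03099194 0.00035925 0.03559889]
```

View pics/w5.png

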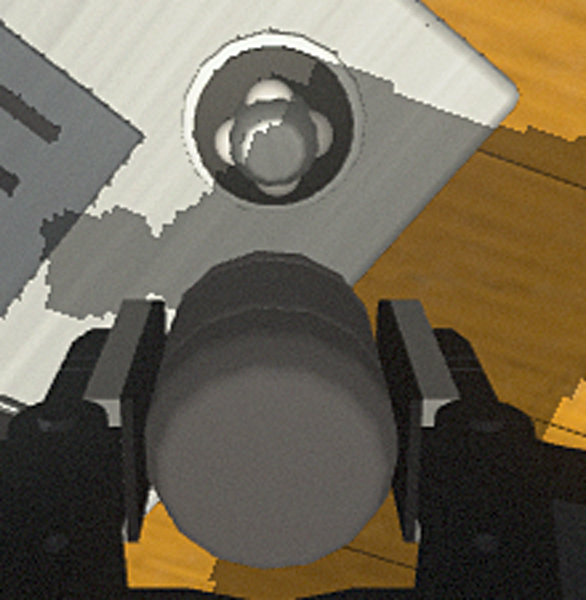

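The stud tip is at about (263,176.5) and the foot's rim reaches up to row 214. What remains is about 34.5 mm along tool x and 0.4 mm along y. I'll go over the stud, then lower gently.

Call:
{"method": "carry_out", "body": {
  "moves": [
    {"travel":[0.05,0.001,0],"angular":[0,0,0]},
    {"travel":[0.086,0.001,0],"angular":[0,0,0]},
    {"travel":[0.086,0.001,0],"angular":[0,0,0]},
    {"travel":[0.086,0.001,0.02],"angular":[0,0,0]},
    {"travel":[0.086,0.001,0.032],"angular":[0,0,0]}
  ]
}}

```text
time_s: 6.75
eef_pos: [0.6086, 0.0136, 0.0593]
tool_rot: [[0.941, 0.339, -0.003], [0.339, -0.941, -0.001], [-0.003, -0.0, -1.0]]
wrist_force: [0.0, -0.2, -0.4]
grip_width: 0.43
grasp_force: 60.3
```

Call:
{"method": "carry_out", "body": {
  "moves": [
    {"travel":[0,0,0.005],"angular":[0,0,0]},
    {"travel":[0,0,0.01],"angular":[0,0,0]},
    {"travel":[0,0,0.01],"angular":[0,0,0]}
  ]
}}

```text
time_s: 7.0
eef_pos: [0.6095, 0.0142, 0.0554]
tool_rot: [[0.941, 0.339, -0.002], [0.339, -0.941, -0.0], [-0.002, -0.0, -1.0]]
wrist_force: [1.0, -0.2, -0.4]
grip_width: 0.428
grasp_force: 60.3
```

Call:
{"method": "carry_out", "body": {
  "moves": [
    {"travel":[0,0,0.004],"angular":[0,0,0]},
    {"travel":[0,0,0.008],"angular":[0,0,0]},
    {"travel":[0,0,0.008],"angular":[0,0,0]}
  ]
}}

```text
time_s: 7.25
eef_pos: [0.6103, 0.0141, 0.053]
tool_rot: [[0.941, 0.34, -0.001], [0.34, -0.941, -0.001], [-0.001, 0.0, -1.0]]
wrist_force: [-0.3, -0.7, 1.2]
grip_width: 0.426
grasp_force: 60.5
```

Call:
{"method": "carry_out", "body": {
  "moves": [
    {"travel":[0,0,0.004],"angular":[0,0,0]},
    {"travel":[0,0,0.008],"angular":[0,0,0]},
    {"travel":[0,0,0.008],"angular":[0,0,0]}
  ]
}}

```text
time_s: 7.5
eef_pos: [0.6107, 0.0141, 0.0509]
tool_rot: [[0.941, 0.34, 0.0], [0.34, -0.941, -0.001], [0.0, 0.001, -1.0]]
wrist_force: [-2.2, -0.8, 5.5]
grip_width: 0.428
grasp_force: 60.9
```

Call:
{"method": "carry_out", "body": {
  "moves": [
    {"travel":[0,0,0.004],"angular":[0,0,0]},
    {"travel":[0,0,0.006],"angular":[0,0,0]},
    {"travel":[0,0,0.006],"angular":[0,0,0]}
  ]
}}

```text
time_s: 7.75
eef_pos: [0.6104, 0.0141, 0.0474]
tool_rot: [[0.941, 0.34, -0.0], [0.34, -0.941, -0.001], [-0.0, 0.0, -1.0]]
wrist_force: [-1.5, -1.1, 2.5]
grip_width: 0.431
grasp_force: 60.5
```

The force rose to 5.5 N and then dropped, so that was the click. I'll press on towards home.

Call:
{"method": "carry_out", "body": {
  "moves": [
    {"travel":[0,0,0.005],"angular":[0,0,0]},
    {"travel":[0,0,0.01],"angular":[0,0,0]},
    {"travel":[0,0,0.014],"angular":[0,0,0]},
    {"travel":[0,0,0.014],"angular":[0,0,0]}
  ]
}}

```text
time_s: 8.08
eef_pos: [0.6104, 0.0149, 0.041]
tool_rot: [[0.94, 0.34, -0.001], [0.34, -0.94, 0.0], [-0.001, -0.001, -1.0]]
wrist_force: [0.1, -1.4, 0.5]
grip_width: 0.428
grasp_force: 60.8
```

Call:
{"method": "carry_out", "body": {
  "moves": [
    {"travel":[0,0,0.004],"angular":[0,0,0]},
    {"travel":[0,0,0.006],"angular":[0,0,0]},
    {"travel":[0,0,0.006],"angular":[0,0,0]}
  ]
}}

```text
time_s: 8.33
eef_pos: [0.6105, 0.0149, 0.0395]
tool_rot: [[0.94, 0.34, -0.0], [0.34, -0.94, 0.0], [-0.0, -0.0, -1.0]]
wrist_force: [-2.3, -1.0, 3.2]
grip_width: 0.427
grasp_force: 61.2
```

Call:
{"method": "carry_out", "body": {
  "moves": [
    {"travel":[0,0,0.005],"angular":[0,0,0]},
    {"travel":[0,0,0.005],"angular":[0,0,0]},
    {"travel":[0,0,0.005],"angular":[0,0,0]}
  ]
}}

```text
time_s: 8.58
eef_pos: [0.6105, 0.0149, 0.0381]
tool_rot: [[0.94, 0.34, -0.0], [0.34, -0.94, 0.0], [0.0, -0.0, -1.0]]
wrist_force: [-3.4, -1.1, 6.2]
grip_width: 0.426
grasp_force: 61.4
```

Call:
{"method": "carry_out", "body": {
  "moves": [
    {"travel":[0,0,0.005],"angular":[0,0,0]},
    {"travel":[0,0,0.005],"angular":[0,0,0]},
    {"travel":[0,0,0.005],"angular":[0,0,0]}
  ]
}}

```text
time_s: 8.83
eef_pos: [0.6105, 0.0149, 0.0378]
tool_rot: [[0.94, 0.34, 0.0], [0.34, -0.94, 0.0], [0.0, -0.0, -1.0]]
wrist_force: [-5.5, -0.1, 15.3]
grip_width: 0.429
grasp_force: 62.2
```

Call:
{"method": "carry_out", "body": {
  "moves": [
    {"travel":[0,0,0.005],"angular":[0,0,0]},
    {"travel":[0,0,0.005],"angular":[0,0,0]},
    {"travel":[0,0,0.005],"angular":[0,0,0]}
  ]
}}

```text
time_s: 9.08
eef_pos: [0.6105, 0.0149, 0.0377]
tool_rot: [[0.94, 0.34, 0.0], [0.34, -0.94, 0.0], [0.001, -0.0, -1.0]]
wrist_force: [-9.0, -1.5, 27.1]
grip_width: 0.426
grasp_force: 63.3
```

The foot has reached a hard stop at TCP z = 0.0377, against an expected 0.0378. It's pressed with 27 N, well above the washer's 8 N, and isn't slipping in the grip.

```bash
python3 - <<'E'
from h import *
p=get_image("wrist");s=state();print(s["eef_pos"],s["wrist_force"],s["grip_width"],s["time_s"])
print(sign_off())
E
```

```text
[0.61048265 0.01488555 0.03771788] [-8.79922864  0.10919805 26.33819931] 0.4321098263164115 9.1333
the job is handed in; nothing more can be done
None
```

The spare foot is clicked onto the bare stud and fully home with the washer squeezed flat; I handed the job in at 9.1 s with the gripper still holding it down at about 26 N.

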